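Bring the coffee tally wheel round to its red rib

TASK

A fresh box of coffee pods has been opened, so set the tally counter back to its start mark: with a fingertip, lightly flick the edge of its thumbwheel forward (the way the chevrons point), one click at a time, until the red rib stands upright between the red pointer lines. Do not run past it. Lift nothing, leave the mug, the jar and the pod where they are, and move clear at the end.

Things in the scene. Friction and masses are not known exactly. Their poses are not given: they have to be found in the camera images.
- counter: Tally counter screwed to the worktop: cream box 150 mm (x) by 100 mm (y), top 60 mm above the worktop, on a steel plate 170 x 120 x 4 mm. Origin: centre of the underside. x is the forward direction (the flat chevrons on top, at x = 35 mm, point that way), y runs along the wheel's axle, z up. Flat red pointer lines lie on the top at x = 0, either side of the wheel.
- axle (a point): Centre of the thumbwheel, 48 mm above the worktop; axes as the counter's. The wheel is a dark grey drum of radius 32 mm, 20 mm wide along y, with 8 ribs 45 degrees apart reaching radius 45 mm, each 6 mm thick and 22 mm wide. At each click one rib is upright; the tips of its two neighbours are then 32 mm before and behind its tip and 13 mm lower.
- mark (a point): Where the tip of the upright rib stands, 93 mm above the worktop, straight above the axle; axes as the counter's. The colour of the rib here tells what is left: yellow 1 click, blue 2, green 3, white 4 clicks before red. The wheel starts 2, 3 or 4 clicks before red.
- wheel (a joint): Turn of the thumbwheel, rad; grows as its top moves forward (+x of the counter). One click is 0.785; 0: red rib upright; yellow -0.785, blue -1.571, green -2.356, white -3.142. A sprung detent draws it to the nearest click when let go; it gives way at about 2 N at a rib's tip. A rib pushed forward well over half a click (22 degrees) jumps on to the full click by itself.
- mug: Bystander, loose: blue mug, 80 mm across, 90 mm high, handle at its +y. Origin: centre of the underside.
- jar: Bystander, loose: amber jar with steel lid, 64 mm across, 100 mm high. Origin: centre of the underside.
- pod: Bystander, loose: copper coffee pod, 37 mm across, 28 mm high. Origin: centre of the underside.
Mind the look-alikes: they are no part of the job. Of the things that look like the counter, the middle-sized one is meant.

How it is judged:
On the way, in this order (a step that is already met when the one before it is completed fails the run):
1. the wheel rests at the last click before red (yellow rib upright) (value of joint wheel between -0.985 and -0.585 rad and velocity of joint wheel between -0.3 and 0.3 rad/s), for 0.2 s.
2. the wheel has clicked on to the red rib (value of joint wheel between -0.12 and 0.12 rad and velocity of joint wheel between -0.3 and 0.3 rad/s), for 0.2 s.
At the end, for the whole second after the job is handed in: The wheel rests with the red rib upright (within 0.12 rad of 0), reached by a last single click from the yellow rib, and the mug, jar and pod stand within 15 mm of where they were (all of step 2 and distance of each of mug, jar, pod from where it was at the start of the episode below 0.015 m); the robot touches nothing.
It fails at once if the wheel runs past the red rib (more than half a click) (value of joint wheel above 0.45 rad).
It fails at once if the counter is pushed hard (over 25 N) (contact force between the fingers and counter above 25 N).
It fails at once if the counter or its wheel is pushed with the arm or the gripper body instead of the fingers (contact force between the arm and counter above 3 N).
It fails at once if a bystander is lifted, carried or pushed away (over 15 mm) (distance of any of mug, jar, pod from where it was at the start of the episode above 0.015 m).
It fails at once if a bystander is tipped (angle between any of mug, jar, pod's own z axis and vertical above 0.3 rad).
It also fails if it takes over 48 s, if anything falls off the work surface, if the arm or the gripper's body presses on something with over 40 N, if the wrist force passes 120 N, or if a joint passes its speed limit or range.

ROBOT

A 6-joint arm with a two-finger parallel gripper is mounted at the origin on the work surface. World frame = base frame: x ahead of the robot, y to its left, z up, the work surface at z = 0. Lengths are in m, angles in rad, forces in N, time in s.
With the tool pointing down it reaches from about 0.3 to 0.75 m from the base axis. Payload 8.5 kg.
Tool frame: the origin (TCP) lies at the very end of the fingers, on their centre line; the grasp point (between the pads) lies 19 mm behind it (env.grasp_offset is the distance from the TCP to the grasp point, in m); z points along the fingers, y is the line along which they close (so a half turn about z gives the same grasp; the last joint's range is limited). The gripper opens to 88 mm and grips with 3 to 60 N. Pads are 18 mm wide; open, the fingers measure 123 mm over their backs; the gripper's body (75 mm by 187 mm) begins 45 mm behind the grasp point.
Start: joints at [-1.451, 0.381, 1.297, -0, 1.464, -0.215], TCP at [0.181, -0.519, 0.239] pointing down, gripper open.
Joint ranges: [-3.11, 3.11], [-0.89, 2.33], [0.22, 2.48], [-1.42, 4.56], [0.17, 2.85], [-2.88, 2.88]. Speed limits (rad/s): [2.39, 2.39, 3.14, 3.14, 3.14, 3.14].

INTERFACE

Orientations are given as a unit quaternion [w, x, y, z].
In Python, from rig import telemetry, read_camera, get_calibration, workorder, finder, env gives the robot as it stands.
- The arm moves only by the shell command python3 -m handwheel 'ROWS' [FORCE]. ROWS is JSON, a list of rows, each a list of 7 numbers: the shift along the tool's x, y, z in m, then the turn, a rotation vector about the tool's x, y, z in degrees, then the gripper command: -1 is shut, 1 is fully open, values between are in proportion. A call has 1 to 10 rows; each row shifts and turns the commanded pose from where the row before left it, along the tool's axes as they then stand; what a row does not reach is not made up. A row lasts 1/10 s, in which the tool goes at most 50 mm and 8.59 degrees, less where a joint would pass 70% of its speed; a pose out of reach is approached as far as the arm can. A call with a gripper value outside its range is refused whole. The fingers move at their own pace and stop on an object; FORCE is the grip in N (left out, the last holds). Time passes only in rows, so rows that do not move let the fingers close. It gives the time, the measured TCP pose, the force, the opening and the grip force at its end, in the units of the state.
- telemetry.state(): the state, without advancing time (a new reading comes with each control period).
- read_camera(name): name is "scene" or "top"; returns (picture, depth): 480x640x3 uint8, red, green, blue; 480x640 float32, m along the optical axis (not along the pixel's ray), 0 where there is no reading.
- get_calibration(name): a dict with "vfov" (degrees; the focal length in pixels is half the picture's height over the tangent of half this angle, whatever the lens; pixels are square), "cx", "cy" (the principal point, pixels), "pose" (4x4, takes a point from camera to world coordinates). Camera axes: x right, y down, z forward; pixel columns grow to the right and rows downward; lengths in m; the calibration is good to about 2 mm. A picture is of the moment at which its call begins. get_calibration takes no time and is no camera call.
- workorder.job_done(): hands the job in; it is judged then, once.
Trained networks look in the newest picture that a camera, given by its name, has taken for a name from the list of things; names that differ only in an ending like _2 or _b are one class to them, and where a whole thing is asked for, a point or a joint stands for the part that bears it (a point fixed in the world has none). Each returns a list of dicts, best first, with "score" (0 to 1); they miss things now and then, are a little off and sometimes report something else, mostly with a low value. They report only what shows in the picture. A call takes as long as a camera call. They do not tell look-alikes from the thing itself.
- finder.look_for(camera, name): "location" ([x, y, z] in m, in world coordinates, good to about 4 mm: the middle of the surface that is visible of it).
- finder.landmark_of(camera, name): "location" ([x, y, z] in m, in world coordinates, good to about 4 mm: a listed point, or the origin of a listed thing).
The state is a dict: "time_s": time; "qpos": joint angles; "qvel": joint speeds; "tau": joint torques, N m; "eef_pos": TCP position; "ee_rot": TCP orientation; "ft_force": force on the tool from outside, world axes, zero at the start; "wrist_torque": the same for the moment, N m; "opening": finger opening in m; "gripper_force": force on a finger pad.
Only numpy, scipy, OpenCV 4.12 (cv2) and the standard library are available. Lean on these libraries where they do the work, as an engineer would, in place of code of your own. Each camera call takes 0.05 s, during which the arm holds its last target. There are 200 camera calls.

## Working session

There is one attempt and no reset: what is moved stays moved. The work goes in short steps, Python scripts to look and compute and a shell command to move; the robot and the scene stay as the last step left them, time stands still between calls to the robot, and variables do not carry over. Pictures are saved under pics/ and viewed, at most 10 in all, crops included, and the job is handed in when it is done.

```bash
mkdir -p pics
cat > h.py <<'E'
import numpy as np,cv2
from rig import telemetry, read_camera, get_calibration, workorder, finder, env
def snap(n,f):
    p,d=read_camera(n); cv2.imwrite('pics/'+f,p[:,:,::-1]); np.save('pics/%s_d.npy'%n,d); np.save('pics/%s_p.npy'%n,p); return p,d
def cloud(n,d):
    c=get_calibration(n); f=240/np.tan(np.radians(c['vfov']/2))
    v,u=np.mgrid[:480,:640]; P=np.stack([(u-c['cx'])/f*d,(v-c['cy'])/f*d,d],-1)
    T=np.array(c['pose']); return P@T[:3,:3].T+T[:3,3]
E
python3 - <<'E'
from h import *
for n in('scene','top'):
    p,d=snap(n,n+'0.png'); c=get_calibration(n); print(n,c['vfov'],np.round(c['pose'],3).tolist())
    for k in('counter','mark','axle','mug','jar','pod'):
        print(k,[(np.round(r['location'],3).tolist(),round(r['score'],2)) for r in finder.landmark_of(n,k)])
s=telemetry.state();print(s['time_s'],s['eef_pos'],s['ee_rot'],s['ft_force'],s['opening'])
E
```

```text
scene 57.71896387134841 [[-0.362, 0.583, -0.727, 1.119], [0.932, 0.211, -0.295, 0.26], [-0.019, -0.784, -0.62, 0.577], [0.0, 0.0, 0.0, 1.0]]
counter [([0.669, -0.089, 0.003], 0.86), ([0.35, 0.315, 0.004], 0.65), ([0.587, 0.112, -0.004], 0.6)]
mark [([0.586, 0.114, 0.096], 0.94), ([0.35, 0.318, 0.125], 0.89), ([0.671, -0.089, 0.071], 0.66)]
axle [([0.67, -0.094, 0.034], 0.87), ([0.35, 0.32, 0.062], 0.84), ([0.583, 0.114, 0.049], 0.63)]
mug [([0.504, -0.067, -0.003], 0.6)]
jar [([0.678, 0.293, 0.0], 0.84)]
pod [([0.706, 0.049, -0.003], 0.62)]
top 49.972602352249304 [[0.029, -0.998, 0.056, 0.474], [-1.0, -0.028, 0.011, 0.035], [-0.009, -0.056, -0.998, 1.151], [0.0, 0.0, 0.0, 1.0]]
counter [([0.35, 0.32, -0.003], 0.73), ([0.671, -0.09, 0.005], 0.66), ([0.582, 0.115, 0.001], 0.59), ([0.588, 0.111, 0.047], 0.49)]
mark [([0.672, -0.094, 0.074], 0.94), ([0.348, 0.317, 0.122], 0.78)]
axle [([0.672, -0.09, 0.034], 0.9), ([0.351, 0.318, 0.063], 0.77), ([0.675, 0.295, -0.002], 0.24)]
mug [([0.501, -0.066, -0.004], 0.64)]
jar [([0.676, 0.294, -0.003], 0.88)]
pod [([0.703, 0.052, 0.001], 0.73), ([0.674, 0.294, -0.0], 0.32)]
0.7 [ 0.18071332 -0.51943314  0.23873613] [-2.13057191e-05  9.86023779e-01  1.66604643e-01  6.54704651e-06] [1.04674367 0.37522126 0.09932749] 0.08808835933444462
```

Middle-sized is the one at (0.585, 0.113), mark height 0.093.

View pics/scene0.png

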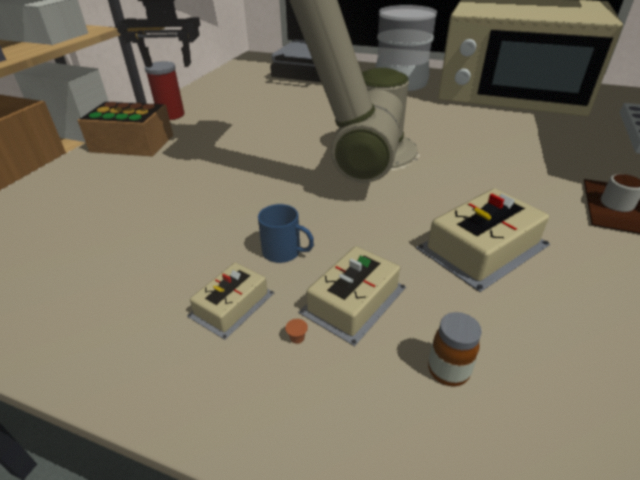

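View pics/top0.png

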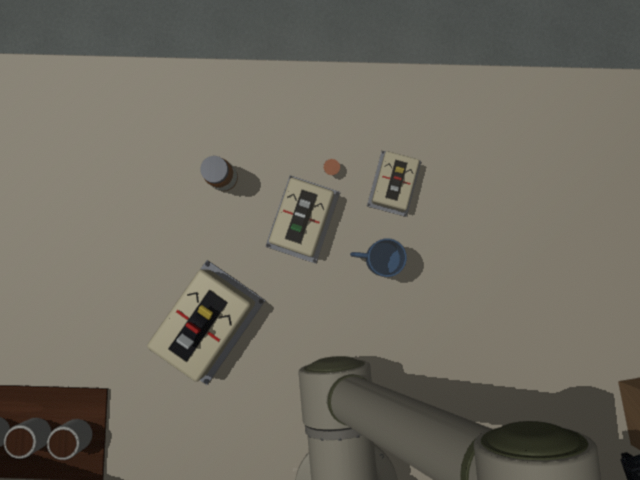

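Run:
```python
from h import *
p=np.load('pics/top_p.npy');d=np.load('pics/top_d.npy')
q=np.load('pics/scene_p.npy')
a=cv2.resize(p[170:270,255:350],None,fx=4,fy=4,interpolation=3);b=cv2.resize(q[240:340,300:410],None,fx=3.6,fy=4,interpolation=3)
cv2.imwrite('pics/z.png',np.hstack([a,b])[:,:,::-1])
W=cloud('top',d)
m=(abs(W[...,0]-.585)<.11)&(abs(W[...,1]-.113)<.11)
t=m&(W[...,2]>.052)&(W[...,2]<.066)
x=W[t][:,:2].astype(np.float32);r=cv2.minAreaRect(x);print('top rect',r,W[t][:,2].mean(),t.sum())
print(cv2.boxPoints(r))
hh=m&(W[...,2]>.07);print('ribs',W[hh].mean(0),hh.sum(),W[hh][:,2].max())
P=p.astype(int)
red=m&(P[...,0]>P[...,1]+60)&(P[...,0]>P[...,2]+60)&(W[...,2]>.05);print('red',red.sum(),W[red].mean(0),cv2.minAreaRect(W[red][:,:2].astype(np.float32)))
for zc in(W[hh&(W[...,2]>.085)],):print('upright',zc.mean(0),len(zc))
```

```text
top rect ((0.5764567852020264, 0.0767379105091095), (0.17754854261875153, 0.14967001974582672), 73.19621276855469) 0.05870230821385222 2895
[[ 0.47915298  0.0133887 ]
 [ 0.6224322  -0.02988016]
 [ 0.6737606   0.14008713]
 [ 0.5304814   0.18335599]]
ribs [0.5875308  0.1136009  0.07963449] 320 0.09700207557047102
red 14 [0.59096949 0.12422322 0.05939212] ((0.5873961448669434, 0.1133999451994896), (0.07668186724185944, 0.0023329753894358873), 72.42742156982422)
upright [0.58879955 0.11345974 0.09261922] 36
```

View pics/z.png

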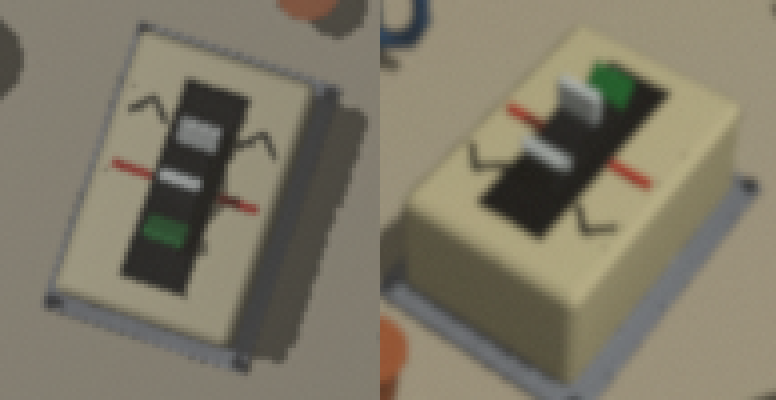

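```bash
python3 -m handwheel '[[0.03,-0.025,0,0,0,0,-1],[0.036,-0.03,0,0,0,0,-1],[0.036,-0.03,0,0,0,0,-1],[0.036,-0.03,0,0,0,0,-1],[0.036,-0.03,0,0,0,0,-1],[0.036,-0.03,0,0,0,0,-1],[0.036,-0.03,0,0,0,0,-1],[0.036,-0.03,0,0,0,0,-1],[0.036,-0.03,0,0,0,0,-1],[0.036,-0.03,0,0,0,0,-1]]' 5
python3 -m handwheel '[[0.036,-0.03,0,0,0,0,-1],[0.036,-0.03,0,0,0,0,-1],[0.036,-0.03,0,0,0,0,-1],[0.036,-0.03,0,0,0,0,-1],[0.036,-0.03,0,0,0,0,-1],[0.036,-0.03,0,0,0,8,-1],[0,0,0,0,0,8,-1],[0,0,0,0,0,8,-1],[0,0,0,0,0,8,-1],[0,0,0,0,0,4.8,-1]]'
cat >> h.py <<'E'
from scipy.spatial.transform import Rotation as R
M=np.array([.587,.1135,.093]);F=np.array([.953,-.302,0]);L=np.array([.302,.953,0])
def rel():
    s=telemetry.state();e=np.array(s['eef_pos'])-M;q=s['ee_rot'];A=R.from_quat([q[1],q[2],q[3],q[0]]).as_matrix()
    print('t',s['time_s'],'fwd/left/z(mm)',np.round([e@F*1e3,e@L*1e3,s['eef_pos'][2]*1e3],1),'yaw',np.degrees(np.arctan2(A[1,0],A[0,0])).round(1),'zax',A[:,2].round(3),'ft',np.round(s['ft_force'],1),s['opening'])
E
python3 -c "from h import *;rel()"
```

```text
time_s: 1.7
eef_pos: [0.4188, -0.1227, 0.239]
ee_rot: [0.0, 0.986, 0.167, 0.0]
ft_force: [0.1, 0.2, 0.0]
opening: 0.0103
gripper_force: 0.0
time_s: 2.7
eef_pos: [0.563, 0.1166, 0.2387]
ee_rot: [0.0, 0.988, -0.155, -0.0]
ft_force: [0.3, -0.5, -0.4]
opening: 0.0007
gripper_force: 0.0
t 2.7 fwd/left/z(mm) [-23.8  -4.3 238.7] yaw -17.9 zax [-0.  0. -1.] ft [ 0.3 -0.5 -0.4] 0.0006737956118403091
```

```bash
python3 -m handwheel '[[0.002,-0.004,0.04,0,0,0,-1],[0,0,0.04,0,0,0,-1],[0,0,0.035,0,0,0,-1],[0,0,0.02,0,0,0,-1],[0,0,0.01,0,0,0,-1],[0,0,0.006,0,0,0,-1],[0,0,0,0,0,0,-1],[0,0,0,0,0,0,-1]]'
python3 - <<'E'
from h import *
rel();p,d=snap('scene','s1.png')
cv2.imwrite('pics/s1z.png',cv2.resize(p[200:350,270:430],None,fx=4,fy=4,interpolation=3)[:,:,::-1])
E
```

```text
time_s: 3.5
eef_pos: [0.5667, 0.1197, 0.0887]
ee_rot: [-0.0, 0.988, -0.153, 0.001]
ft_force: [0.2, 0.5, -0.2]
opening: 0.0004
gripper_force: 0.0
t 3.5 fwd/left/z(mm) [-21.3  -0.3  88.7] yaw -17.6 zax [ 0.002  0.    -1.   ] ft [ 0.2  0.5 -0.2] 0.0004105645095927227
```

View pics/s1z.png

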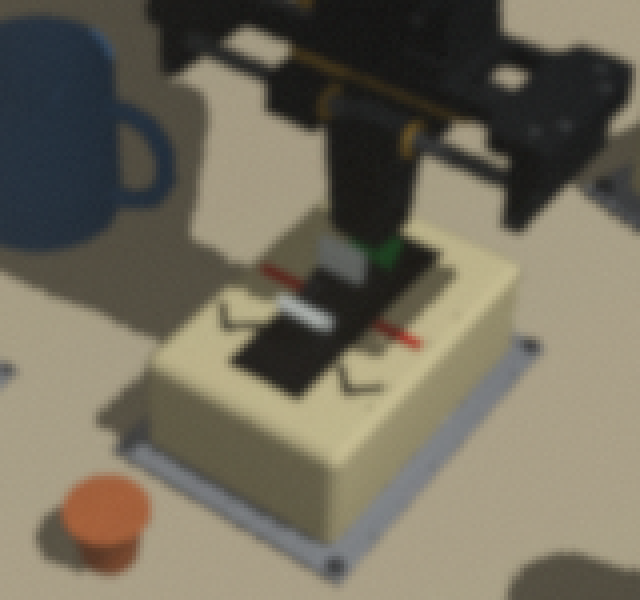

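The fingertip (crop ~370,230) is just behind the upright white rib (340,260) and above the green one. I'll lower it 2 mm and sweep forward.

```bash
python3 -m handwheel '[[0,0,0.002,0,0,0,-1],[0.006,0,0,0,0,0,-1],[0.006,0,0,0,0,0,-1],[0.006,0,0,0,0,0,-1],[0.006,0,0,0,0,0,-1],[0.006,0,0,0,0,0,-1],[0.006,0,0,0,0,0,-1],[0.006,0,0,0,0,0,-1],[0.006,0,0,0,0,0,-1],[0.006,0,0,0,0,0,-1]]'
python3 - <<'E'
from h import *
rel();p,d=snap('scene','s2.png')
cv2.imwrite('pics/s2z.png',cv2.resize(p[200:350,270:430],None,fx=4,fy=4,interpolation=3)[:,:,::-1])
E
```

```text
time_s: 4.55
eef_pos: [0.6182, 0.1031, 0.0858]
ee_rot: [-0.0, 0.988, -0.153, 0.0]
ft_force: [-0.2, 1.0, -0.4]
opening: 0.0005
gripper_force: 0.0
t 4.55 fwd/left/z(mm) [32.9 -0.5 85.8] yaw -17.6 zax [ 0. -0. -1.] ft [-0.2  1.  -0.4] 0.0004532372095640991
```

View pics/s2z.png

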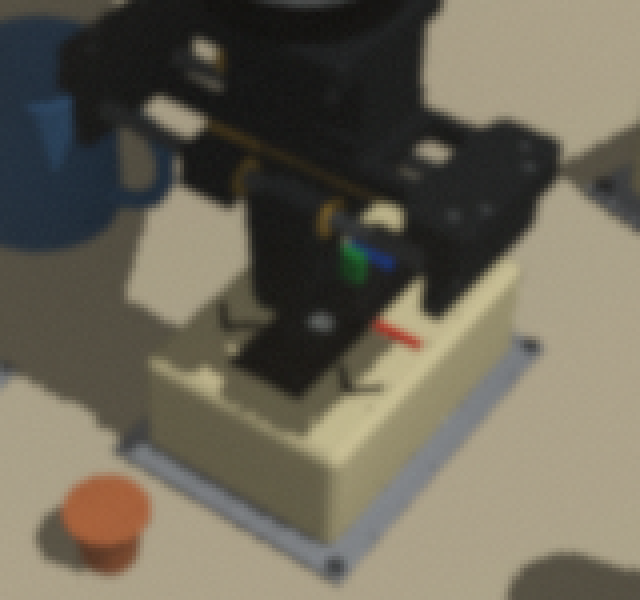

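Green (350,262) is now upright, with blue behind it and white in front: exactly one click. Next I'll lift, return and lower, then sweep again.

```bash
python3 -m handwheel '[[0,0,-0.02,0,0,0,-1],[0,0,-0.005,0,0,0,-1],[-0.02,0,0,0,0,0,-1],[-0.02,0,0,0,0,0,-1],[-0.014,0,0,0,0,0,-1],[0,0,0,0,0,0,-1],[0,0,0.01,0,0,0,-1],[0,0,0.01,0,0,0,-1],[0,0,0.005,0,0,0,-1],[0,0,0,0,0,0,-1]]'
python3 -c "from h import *;rel()"
python3 -m handwheel '[[0,0,0,0,0,0,-1],[0.006,0,0,0,0,0,-1],[0.006,0,0,0,0,0,-1],[0.006,0,0,0,0,0,-1],[0.006,0,0,0,0,0,-1],[0.006,0,0,0,0,0,-1],[0.006,0,0,0,0,0,-1],[0.006,0,0,0,0,0,-1],[0.006,0,0,0,0,0,-1],[0.006,0,0,0,0,0,-1]]'
python3 - <<'E'
from h import *
rel();p,d=snap('scene','s3.png')
cv2.imwrite('pics/s3z.png',cv2.resize(p[200:350,270:430],None,fx=4,fy=4,interpolation=3)[:,:,::-1])
E
```

```text
time_s: 5.6
eef_pos: [0.5659, 0.1194, 0.0843]
ee_rot: [0.0, 0.988, -0.153, -0.001]
ft_force: [-0.1, 0.3, -0.3]
opening: 0.0006
gripper_force: 0.0
t 5.6 fwd/left/z(mm) [-21.9  -0.7  84.3] yaw -17.6 zax [-0.002 -0.    -1.   ] ft [-0.1  0.3 -0.3] 0.0005599178073377001
time_s: 6.6
eef_pos: [0.6182, 0.1031, 0.0858]
ee_rot: [-0.0, 0.988, -0.153, 0.0]
ft_force: [1.0, 0.4, 0.8]
opening: 0.0002
gripper_force: 0.0
t 6.6 fwd/left/z(mm) [32.9 -0.5 85.8] yaw -17.6 zax [ 0. -0. -1.] ft [1.  0.4 0.8] 0.0001647214375883302
```

View pics/s3z.png

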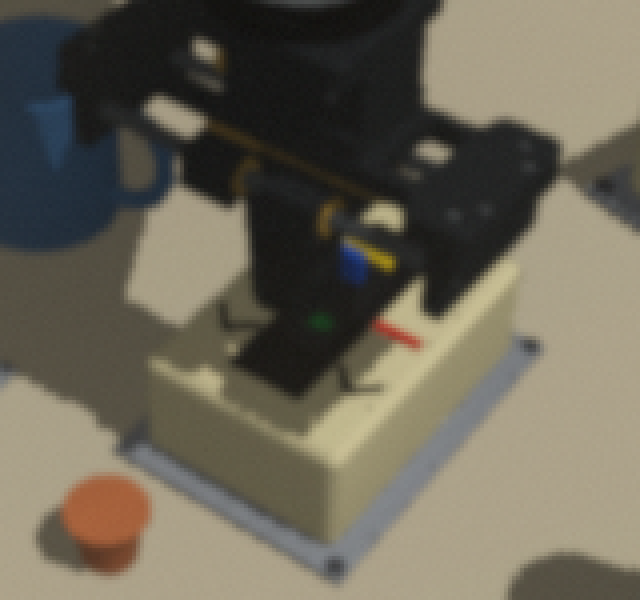

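Blue (352,265) is upright, with yellow behind it (380,255). The same stroke again should bring up yellow.

```bash
python3 -m handwheel '[[0,0,-0.02,0,0,0,-1],[0,0,-0.005,0,0,0,-1],[-0.02,0,0,0,0,0,-1],[-0.02,0,0,0,0,0,-1],[-0.014,0,0,0,0,0,-1],[0,0,0,0,0,0,-1],[0,0,0.01,0,0,0,-1],[0,0,0.01,0,0,0,-1],[0,0,0.005,0,0,0,-1],[0,0,0,0,0,0,-1]]'
python3 -m handwheel '[[0,0,0,0,0,0,-1],[0.006,0,0,0,0,0,-1],[0.006,0,0,0,0,0,-1],[0.006,0,0,0,0,0,-1],[0.006,0,0,0,0,0,-1],[0.006,0,0,0,0,0,-1],[0.006,0,0,0,0,0,-1],[0.006,0,0,0,0,0,-1],[0.006,0,0,0,0,0,-1],[0.006,0,0,0,0,0,-1]]'
python3 -m handwheel '[[0,0,-0.02,0,0,0,-1],[0,0,-0.005,0,0,0,-1],[0,0,0,0,0,0,-1],[0,0,0,0,0,0,-1]]'
python3 - <<'E'
from h import *
rel();p,d=snap('scene','s4.png')
cv2.imwrite('pics/s4z.png',cv2.resize(p[200:350,270:430],None,fx=4,fy=4,interpolation=3)[:,:,::-1])
E
```

```text
time_s: 7.65
eef_pos: [0.566, 0.1194, 0.0843]
ee_rot: [0.0, 0.988, -0.153, -0.001]
ft_force: [-0.5, 0.3, 0.6]
opening: 0.0001
gripper_force: 0.0
time_s: 8.65
eef_pos: [0.6182, 0.1031, 0.0858]
ee_rot: [-0.0, 0.988, -0.153, 0.0]
ft_force: [-0.0, 0.5, -0.4]
opening: 0.0007
gripper_force: 0.0
time_s: 9.05
eef_pos: [0.6173, 0.1033, 0.1102]
ee_rot: [0.0, 0.988, -0.153, -0.0]
ft_force: [-0.2, 0.1, 0.0]
opening: 0.0006
gripper_force: 0.0
t 9.05 fwd/left/z(mm) [ 32.   -0.5 110.2] yaw -17.6 zax [-0.001 -0.    -1.   ] ft [-0.2  0.1  0. ] 0.0006311245350087063
```

View pics/s4z.png

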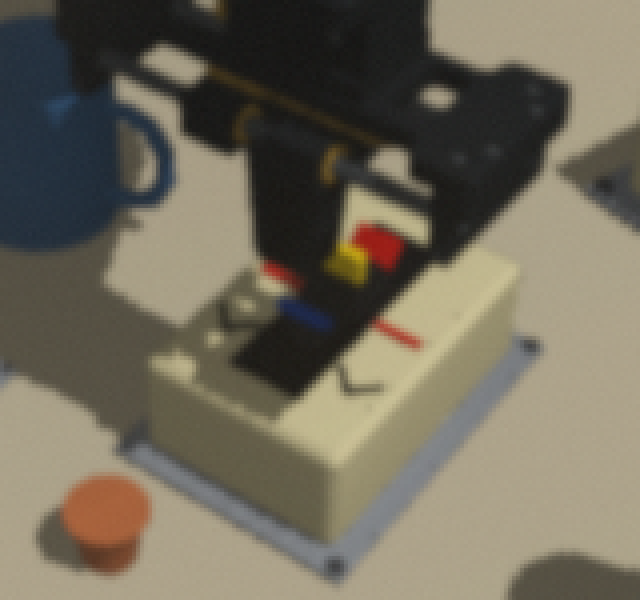

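Yellow (348,262) is upright and at rest, with red behind it (380,245). Time for the last click, then I'll move clear upward.

```bash
python3 -m handwheel '[[-0.02,0,0,0,0,0,-1],[-0.02,0,0,0,0,0,-1],[-0.014,0,0,0,0,0,-1],[0,0,0,0,0,0,-1],[0,0,0.01,0,0,0,-1],[0,0,0.01,0,0,0,-1],[0,0,0.005,0,0,0,-1],[0,0,0,0,0,0,-1]]'
python3 -m handwheel '[[0,0,0,0,0,0,-1],[0.006,0,0,0,0,0,-1],[0.006,0,0,0,0,0,-1],[0.006,0,0,0,0,0,-1],[0.006,0,0,0,0,0,-1],[0.006,0,0,0,0,0,-1],[0.006,0,0,0,0,0,-1],[0.006,0,0,0,0,0,-1],[0.006,0,0,0,0,0,-1],[0.006,0,0,0,0,0,-1]]'
python3 -m handwheel '[[0,0,-0.02,0,0,0,-1],[0,0,-0.03,0,0,0,-1],[0,0,-0.04,0,0,0,-1],[0,0,-0.04,0,0,0,-1],[0,0,0,0,0,0,-1],[0,0,0,0,0,0,-1],[0,0,0,0,0,0,-1],[0,0,0,0,0,0,-1]]'
python3 - <<'E'
from h import *
rel();p,d=snap('scene','s5.png')
cv2.imwrite('pics/s5z.png',cv2.resize(p[200:350,250:430],None,fx=4,fy=4,interpolation=3)[:,:,::-1])
for k in('mug','jar','pod'):
    print(k,[(np.round(r['location'],3).tolist(),round(r['score'],2)) for r in finder.landmark_of('scene',k)])
E
```

```text
time_s: 9.9
eef_pos: [0.5659, 0.1195, 0.0843]
ee_rot: [0.0, 0.988, -0.153, -0.001]
ft_force: [-0.2, -0.5, -0.3]
opening: 0.0004
gripper_force: 0.0
time_s: 10.9
eef_pos: [0.6182, 0.1031, 0.0858]
ee_rot: [-0.0, 0.988, -0.153, 0.0]
ft_force: [0.1, -0.2, 0.1]
opening: 0.0004
gripper_force: 0.0
time_s: 11.7
eef_pos: [0.6172, 0.1033, 0.2142]
ee_rot: [0.0, 0.988, -0.153, -0.001]
ft_force: [-0.8, 1.0, 0.1]
opening: 0.0007
gripper_force: 0.0
t 11.7 fwd/left/z(mm) [ 31.9  -0.6 214.2] yaw -17.6 zax [-0.003  0.    -1.   ] ft [-0.8  1.   0.1] 0.0006862610238774591
mug [([0.502, -0.067, -0.002], 0.61)]
jar [([0.673, 0.296, 0.004], 0.59)]
pod [([0.701, 0.048, -0.001], 0.83)]
```

View pics/s5z.png

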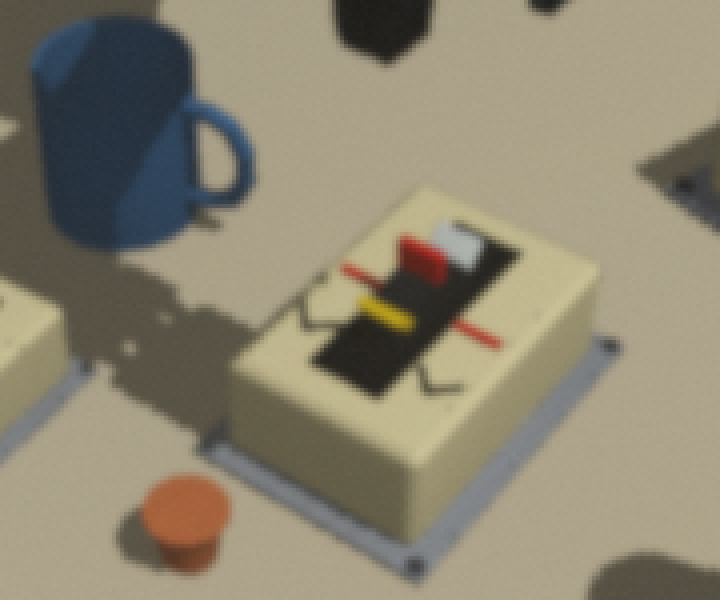

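The red rib (423,260) is upright between the pointer lines, with yellow ahead of it. The bystanders haven't moved, and the arm is clear.

```bash
python3 -c "from rig import workorder;print(workorder.job_done())"
```

```text
the job is handed in; nothing more can be done
None
```

The middle-sized tally counter is back at its start mark: four single clicks took it from white to the red rib standing upright; the mug, jar and pod have not moved, the arm is clear, and the job is handed in (no verdict was returned).

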